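# Rock a seized tube block out of the block heater

## Robot

A 6-joint arm with a two-finger parallel gripper is mounted at the origin on the work surface. World frame = base frame: x ahead of the robot, y to its left, z up, the work surface at z = 0. Lengths are in mm, angles in rad, forces in N, time in s.
With the tool pointing down it reaches from about 350 to 975 mm from the base axis. Payload 7.1 kg.
Tool frame: the origin (TCP) lies at the very end of the fingers, on their centre line; the grasp point (between the pads) lies 19 mm behind it; z points along the fingers, y is the direction in which the jaws open and shut (so a half turn about z gives the same grasp; the last joint's range is limited). The gripper opens to 88 mm and grips with 3 to 60 N. Pads are 20 mm wide; open, the fingers measure 115 mm over their backs; the gripper's body (75 mm by 178 mm) begins 61 mm behind the grasp point.
Start: joints at [-0.019, 0.423, 1.63, -0, 1.089, -0.019], TCP at [624.984, 0.026, 222.675] pointing down, gripper open.
Joint ranges: [-3, 3], [-0.9, 2.11], [0.09, 2.58], [-1.31, 4.45], [0.11, 2.69], [-2.54, 2.54]. Speed limits (rad/s): [2.39, 2.39, 3.01, 3.14, 3.14, 3.14].

## Interface

Orientations are given as a rotation vector (axis times angle).
In Python, from workcell import * gives the robot as it stands.
- The arm moves only by the tool play_rows, never from a script. Its argument "plan" is text: rows parted by semicolons, each of 7 numbers parted by spaces: the finger opening in cm, from 0 to 8.78, then the shift along the tool's x, y, z in cm, then the turn, a rotation vector about the tool's x, y, z in degrees. A call has 1 to 20 rows; each row shifts and turns the commanded pose from where the row before left it, along the tool's axes as they then stand; what a row does not reach is not made up. A row lasts 1/8 s, in which the tool goes at most 62.5 mm and 10.7 degrees, less where a joint would pass 70% of its speed; a pose out of reach is approached as far as the arm can. A call is refused whole if a number of a shift passes 6.25 or a number of a turn 10.7, either way. A call with a gripper value outside its range is refused whole. The fingers move at their own pace and stop on an object; the grip force is fixed at half the most. Time passes only in rows, so rows that do not move let the fingers close. It gives the time, the measured TCP pose, the force and the opening at its end, in the units of the state.
- get_obs(): the state, without advancing time (a new reading comes with each control period).
- get_image(name): name is "scene" or "side" or "wrist"; returns a dict with "pixels" (480x640x3 uint8, red, green, blue), "range_z" (480x640 float32, mm along the optical axis (not along the pixel's ray), 0 where there is no reading), "fx", "fy", "cx", "cy" (pixels), "distortion" ([k1, k2, p1, p2, k3] as OpenCV has them; the pictures are not rectified), "eye" and "attitude" of the camera in the world. Camera axes: x right, y down, z forward; pixel columns grow to the right and rows downward; lengths in mm; the calibration is good to about 2 mm. A picture is of the moment at which its call begins.
- close_job(): hands the job in, once; it reports no verdict.
The state is a dict: "t": time; "qpos": joint angles; "qvel": joint speeds; "joint_torque": joint torques, N m; "ee_pos": TCP position; "orientation": TCP orientation; "ft_force": force on the tool from outside, world axes, zero at the start; "moment": the same for the moment, N m; "width": finger opening in mm.
Only numpy, scipy, OpenCV 4.12 (cv2) and the standard library are available. Lean on these libraries where they do the work, as an engineer would, in place of code of your own. Each camera call takes 0.05 s, during which the arm holds its last target. There are 200 camera calls.

## Task

The aluminium tube block with the T-handle has seized in its well of the block heater, and pulling it straight up only lifts the whole heater. Take it by the bar of the T-handle and rock it from side to side, across the bar, letting it climb a little with each swing until it comes free, without lifting, tipping or dragging the heater off its spot or disturbing the other block and the things around. Finish while still holding it by the handle, upright and still, just clear of its own well with about 2 cm of daylight under it, so that the well can be wiped out.

Things in the scene. Friction and masses are not known exactly. Their poses are not given: they have to be found in the camera images.
- heater: Block heater (dry bath), white housing 260 x 220 x 92 mm high on rubber feet, 2.6 kg, loose on the table. Origin: centre of its underside; x from its sloped control panel to its back, y to its left, z up. Flat deck at z = 92 mm with two wells side by side in y, 32 mm deep. A pull of 19 N at a block starts to tip it, 29 N lifts it. Neighbours: jar to its left, tube rack to its right.
- left_well (a point): Centre of the floor of the heater's left (+y) well: 35 mm along the heater's x from its origin, 47 mm along y, 60 mm up. Axes as the heater's. 79 mm (x) by 56 mm (y), so a block has 3 mm beside it in y, can lean about 8 degrees, and has 1.5 mm at each end in x.
- right_well (a point): The same for the right (-y) well. In each well a fixed rib on the inner side wall and a sprung shoe on the outer one, both along x and 11 mm above the well floor, pinch the block's two long faces with 36 N; nothing else holds it. Leaning a block pivots it about this pinch line.
- block: The seized block: aluminium, 76 (x) x 50 (y) x 50 mm high, eight empty tube holes, 0.37 to 0.53 kg, T-handle on top, in either well: 32 mm of it inside, 18 mm above the deck. Origin: centre of its underside, on the well floor at the start; axes as the heater's. A straight pull takes 37 to 50 N. It is free after climbing 11 to 14 mm.
- bar (a point): Centre of the T-handle's round black bar, 18 mm in diameter, 70 mm long along the block's x, 110 mm above the block's underside, on a 9 mm stem; 51 mm free under it. Grip it from above across y. A swing from 6 degrees one way to 6 degrees the other (about the heater's x; bar moves some 10 mm each side, 5 to 10 N) lets the block climb up to 5 mm, 2 to 3 mm easily.
- tube_block: The other aluminium block, same outside size, no handle, with four capped tubes standing 27 mm out of its top; it sits in the other well and stays there. Origin: centre of its underside.
- rack: White tube rack 60 x 120 x 55 mm with five capped tubes, 91 mm high over all, standing on the table to the right of the heater. Origin: centre of its underside.
- jar: Clear specimen jar, 64 mm in diameter, 85 mm high, standing on the table to the left of the heater. Origin: centre of its underside.
- cup: Clear plastic cup, 86 mm in diameter, 120 mm high. Origin: centre of its underside.
- funnel: Funnel 100 mm across and 100 mm high, standing mouth down. Origin: centre of its mouth, on the table.
- cap: Screw cap 38 mm in diameter, 16 mm high, on the table. Origin: centre of its underside.
- forceps: Steel forceps 150 mm long, 24 mm wide, 7 mm high, lying on the table along their x. Origin: their middle, on the table.

How it is judged (in metres and radians):
On the way, in this order (a step that is already met when the one before it is completed fails the run):
1. the block, still in its well, has been rocked over to the heater's left (bar 4 mm or more off the middle of the well) (((y of bar in the frame of left_well between 0.004 and 0.035 m and z of block in the frame of left_well below 0.025 m) or (y of bar in the frame of right_well between 0.004 and 0.035 m and z of block in the frame of right_well below 0.025 m))), for 0.04 s.
2. the block, still in its well, has been rocked over to the heater's right (((y of bar in the frame of left_well between -0.035 and -0.004 m and z of block in the frame of left_well below 0.025 m) or (y of bar in the frame of right_well between -0.035 and -0.004 m and z of block in the frame of right_well below 0.025 m))), for 0.04 s.
At the end, for the whole second after the job is handed in: The fingers hold the block by its bar, upright (8 degrees) and still, its underside 8 to 45 mm above the heater's deck, within 25 mm of its own well's centre, touching neither heater nor other block; the heater stands flat within 20 mm of its first place and the other block is still in its well (((horizontal distance between block and left_well below 0.025 m and horizontal distance between tube_block and right_well below 0.01 m and z of block in the frame of left_well between 0.04 and 0.077 m) or (horizontal distance between block and right_well below 0.025 m and horizontal distance between tube_block and left_well below 0.01 m and z of block in the frame of right_well between 0.04 and 0.077 m)) and angle between block's own z axis and vertical below 0.15 rad and distance between the grasp point and bar below 0.05 m and linear speed of block below 0.02 m/s and contact force between the fingers and block above 1 N and contact force between block and heater below 0.2 N and contact force between block and tube_block below 0.2 N and distance of heater from where it was at the start of the episode below 0.02 m and angle between heater's own z axis and vertical below 0.02 rad); the arm keeps its last pose, push and grip.
It fails at once if the heater was lifted or tipped (over 8 mm at its middle or 4 degrees) (height (world z) of heater above 0.008 m or angle between heater's own z axis and vertical above 0.07 rad).
It fails at once if the heater was dragged over 20 mm (distance of heater from where it was at the start of the episode above 0.02 m).
It fails at once if the other block was pulled up or knocked in its well (z of tube_block in the frame of left_well above 0.006 m and z of tube_block in the frame of right_well above 0.006 m).
It fails at once if a bystander (rack, jar, cup, funnel, cap, forceps) was moved over 20 mm or knocked over (distance of any of rack, jar, cup, funnel, cap, forceps from where it was at the start of the episode above 0.02 m or angle between any of rack, jar, cup, funnel's own z axis and vertical above 0.4 rad).
It also fails if it takes over 38 s, if anything falls off the work surface, if the arm or the gripper's body presses on something with over 40 N, if the wrist force passes 120 N, or if a joint passes its speed limit or range.

## Working session

There is one attempt and no reset: what is moved stays moved. The work goes in short steps, Python scripts to look and compute and a tool call to move; the robot and the scene stay as the last step left them, time stands still between calls to the robot, and variables do not carry over. Pictures are saved under pics/ and viewed, about 8 in all and at most 12, crops included, and the job is handed in when it is done.

Besides the shell and the picture viewer there is one more tool, called after "Request:" by a JSON object that holds its "api" and its "payload", one argument or row to a line. play_rows: Moves the arm, as the interface text tells. Its arguments: {"type":"object","properties":{"plan":{"type":"string"}},"required":["plan"]}

```bash
mkdir -p pics
cat > h.py <<'E'
from workcell import *
import numpy as np, cv2
from scipy.spatial.transform import Rotation as R
def snap(n,f):
    im=get_image(n); cv2.imwrite('pics/'+f+'.png',im['pixels'][:,:,::-1]); np.save('pics/'+f+'.npy',im,allow_pickle=True); return im
def att(im):
    a=np.array(im['attitude'],float)
    return R.from_rotvec(a).as_matrix() if a.size==3 else a.reshape(3,3)
def load(f): return np.load('pics/'+f+'.npy',allow_pickle=True).item()
def cloud(im):
    K=np.array([[im['fx'],0,im['cx']],[0,im['fy'],im['cy']],[0,0,1.]])
    v,u=np.mgrid[0:480,0:640]
    p=cv2.undistortPoints(np.stack([u.ravel(),v.ravel()],1).astype(float)[:,None],K,np.array(im['distortion'],float))[:,0]
    z=im['range_z'].ravel()
    P=np.c_[p*z[:,None],z]@att(im).T+np.array(im['eye'],float)
    P[z==0]=np.nan
    return P.reshape(480,640,3)
E
python3 - <<'E'
from h import *
for n in('scene','side','wrist'):
    im=snap(n,n+'0'); print(n,im['eye'],im['attitude'])
o=get_obs();print(o['t'],o['ee_pos'],o['orientation'],o['ft_force'],o['width'])
E
```

```text
scene [1122.21948842 -414.87004816 1179.05223381] [-2.2444562  -1.23615487  0.42204907]
side [-191.73645087  571.99278244 1099.28815961] [-1.05052058  2.46772484 -0.95899564]
wrist [625.91760337  85.02768083 383.80015015] [2.83206782e+00 1.09330441e-03 2.73868074e-04]
0.15 [6.24573274e+02 3.46162419e-02 2.22062668e+02] [-2.22081443e+00 -2.22084281e+00  1.31754432e-03] [-0.13237619  0.50079787  0.26338361] 87.66284674067562
```

View pics/scene0.png

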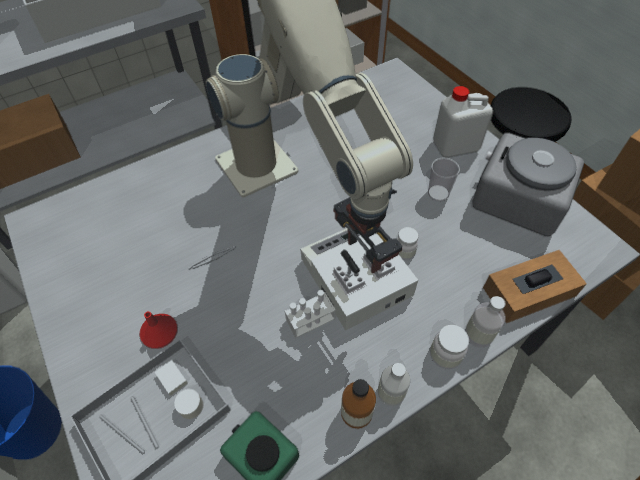

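View pics/side0.png

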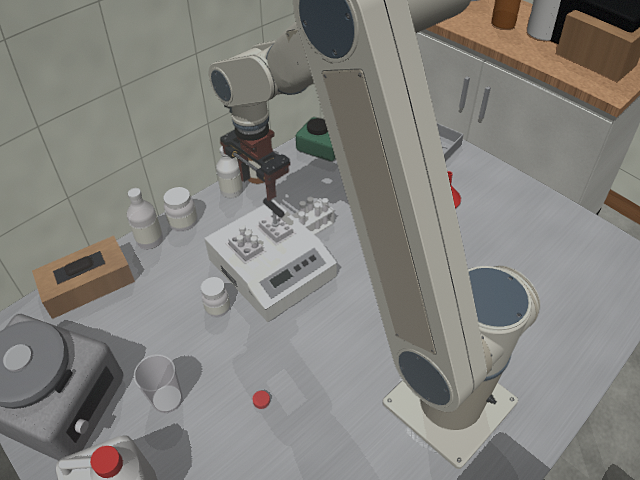

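The T-handle block is in the right well, beside the rack (bar at about (275,208) in side, (350,262) in scene). The heater's panel faces the robot.

Run:
```python
from h import *
for f in('scene0','side0','wrist0'):
    im=load(f);P=cloud(im);px=im['pixels'].astype(int)
    # deck
    m=(abs(P[...,2]-92)<5)&(px.min(2)>110)&(P[...,0]>400)&(P[...,0]<900)&(abs(P[...,1])<250)
    n,l,s,c=cv2.connectedComponentsWithStats(m.astype(np.uint8))
    k=1+np.argmax(s[1:,4]);q=P[l==k]
    print(f,'deck n',len(q),'z',np.median(q[:,2]),cv2.minAreaRect(q[:,:2].astype(np.float32)))
    b=(abs(P[...,2]-174)<9)&(px.max(2)<70)&(P[...,0]>450)&(P[...,0]<850)&(abs(P[...,1])<250)
    n,l,s,c=cv2.connectedComponentsWithStats(b.astype(np.uint8))
    for k in range(1,n):
        if s[k,4]>15:
            q=P[l==k];w,v=np.linalg.eigh(np.cov(q[:,:2].T));d=v[:,1]
            t=(q[:,:2]-q[:,:2].mean(0))@d
            print(' bar?',s[k],q.mean(0).round(1),'zmax',q[:,2].max().round(1),'ang',np.degrees(np.arctan2(d[1],d[0])).round(1),'len',np.ptp(t).round(1),'mid',(q[:,:2].mean(0)+d*(t.max()+t.min())/2).round(1))
```

```text
scene0 deck n 3118 z 91.28748978924648 ((588.5436401367188, 30.993736267089844), (222.08486938476562, 206.7222442626953), 86.0244140625)
 bar? [341 250  18  23 155] [597.1 -19.2 175.9] zmax 182.4 ang 176.8 len 67.2 mid [594.6 -19. ]
side0 deck n 3896 z 91.95464166057832 ((586.3829345703125, 33.07903289794922), (224.8997802734375, 218.38121032714844), 85.81161499023438)
 bar? [263 198  21  19 142] [588.2 -10.3 175.5] zmax 182.6 ang 178.3 len 70.2 mid [592.  -10.5]
wrist0 deck n 67605 z 91.65371870675722 ((589.0455322265625, 31.450172424316406), (221.14976501464844, 207.1311798095703), 86.3342056274414)
 bar? [ 199  276  125   37 3078] [599.2 -12.5 175.7] zmax 180.0 ang 175.0 len 67.7 mid [594.5 -12.1]
```

View pics/wrist0.png

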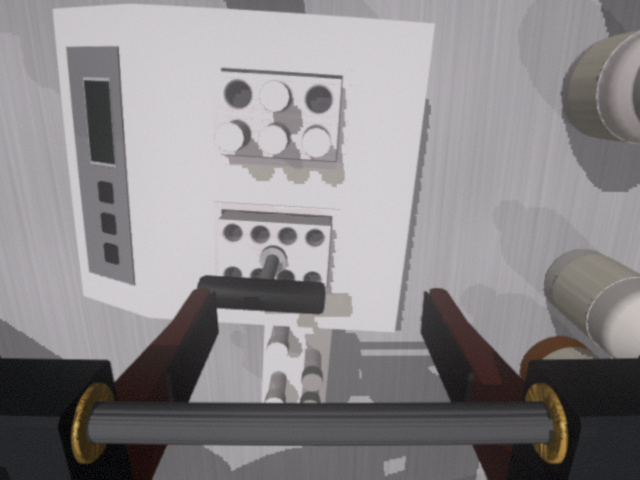

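Request:
{"api": "play_rows", "payload": {
  "plan": "8.78 -1.35 -3.0 0 0 0 0; 8.78 0 0 0 0 0 -10; 8.78 0 0 0 0 0 -10; 8.78 0 0 0 0 0 -10; 8.78 0 0 0 0 0 -10; 8.78 0 0 0 0 0 -10; 8.78 0 0 0 0 0 -10; 8.78 0 0 0 0 0 -10; 8.78 0 0 0 0 0 -10; 8.78 0 0 0 0 0 -6; 8.78 0 0 0 0 0 0; 8.78 0 0 0 0 0 0"
}}

```text
t: 1.65
ee_pos: [594.9, -13.5, 222.5]
orientation: [-0.113, -3.139, -0.0]
ft_force: [0.1, 0.2, -0.3]
width: 87.8
```

Run:
```python
from h import *
im=snap('wrist','wrist1');snap('side','side1')
o=get_obs();Rt=R.from_rotvec(o['orientation']).as_matrix();print(o['t'],o['ee_pos'],o['ft_force'],'\n',Rt.round(3))
P=cloud(im);px=im['pixels'].astype(int)
m=(abs(P[...,2]-92)<3)&(px.min(2)>110)
n,l,s,c=cv2.connectedComponentsWithStats(m.astype(np.uint8));k=1+np.argmax(s[1:,4]);q=P[l==k]
print(s[k],cv2.minAreaRect(q[:,:2].astype(np.float32)))
b=(abs(P[...,2]-174)<9)&(px.max(2)<70)
n,l,s,c=cv2.connectedComponentsWithStats(b.astype(np.uint8))
for k in range(1,n):
    if s[k,4]>100:
        q=P[l==k];print(s[k],cv2.minAreaRect(q[:,:2].astype(np.float32)),q[:,2].max())
```

```text
1.75 [594.94209746 -13.46016599 222.60894744] [-0.25072003 -0.00656724 -0.40626849] 
 [[-0.997  0.071 -0.   ]
 [ 0.071  0.997  0.   ]
 [ 0.     0.    -1.   ]]
[  217    66   335   275 60396] ((591.908935546875, 32.15098571777344), (221.6451416015625, 201.90077209472656), 86.53862762451172)
[ 297  199   34  126 3771] ((592.875244140625, -15.437041282653809), (17.44992446899414, 68.7781982421875), 86.07855987548828) 180.43064226662167
```

View pics/wrist1.png

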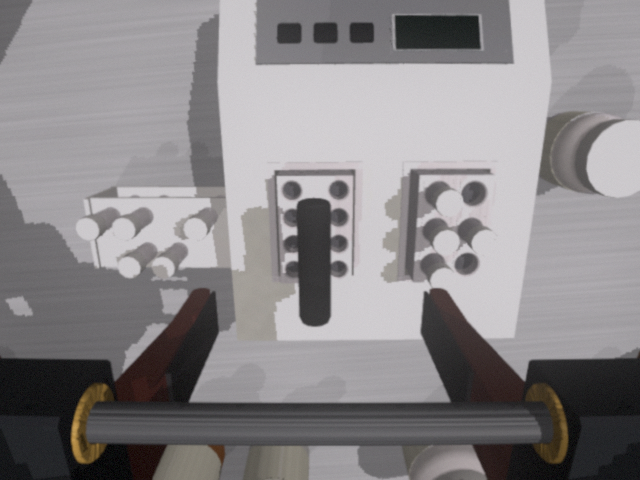

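The bar spans (314,200) to (314,325), nearly centred between the jaws and parallel to the pads. I'll shift 2 mm each in x and y, then descend and grip.

Request:
{"api": "play_rows", "payload": {
  "plan": "8.78 0.2 -0.2 2.0 0 0 0; 8.78 0 0 2.0 0 0 0; 8.78 0 0 2.0 0 0 0; 8.78 0 0 1.15 0 0 0; 8.78 0 0 0 0 0 0; 3 0 0 0 0 0 0; 1 0 0 0 0 0 0; 1 0 0 0 0 0 0; 1 0 0 0 0 0 0; 1 0 0 0 0 0 0; 1 0 0 0 0 0 0"
}}

```text
t: 3.12
ee_pos: [592.9, -15.3, 151.2]
orientation: [0.11, 3.14, 0.0]
ft_force: [-0.1, 0.2, 1.1]
width: 31.1
```

Run:
```python
from h import *
snap('wrist','wrist2')
o=get_obs();print(o['t'],o['ee_pos'],o['ft_force'],o['moment'],o['width'])
```

```text
3.175 [592.82332465 -15.32322335 151.15508596] [-0.16386839  0.20604591  0.53283203] [ 0.0771866  -0.10009379  0.01547901] 26.963567459716028
```

Request:
{"api": "play_rows", "payload": {
  "plan": "1 0 0 0 0 0 0; 1 0 0 0 0 0 0; 1 0 0 0 0 0 0; 1 0 0 0 0 0 0"
}}

```text
t: 3.68
ee_pos: [592.8, -15.8, 151.2]
orientation: [-0.11, -3.14, 0.001]
ft_force: [-0.5, -6.4, 0.6]
width: 16.9
```

Request:
{"api": "play_rows", "payload": {
  "plan": "1 0 0.14 0 1 0 0; 1 0 0.14 0 1 0 0; 1 0 0.14 0 1 0 0; 1 0 0.14 0 1 0 0; 1 0 0.14 0 1 0 0"
}}

```text
t: 4.3
ee_pos: [593.5, -10.5, 152.5]
orientation: [-0.109, -3.134, 0.143]
ft_force: [-5.7, -15.5, 12.1]
width: 17.4
```

Run:
```python
from h import *
im=snap('wrist','wrist3')
o=get_obs();print(o['t'],o['ee_pos'],o['ft_force'],o['moment'],o['width'])
```

```text
4.35 [593.54235154 -10.19837304 152.53679437] [ -5.25124327 -11.17920449  13.14076689] [-1.9552013   0.68858212  0.00643229] 17.299981159090486
```

View pics/wrist3.png

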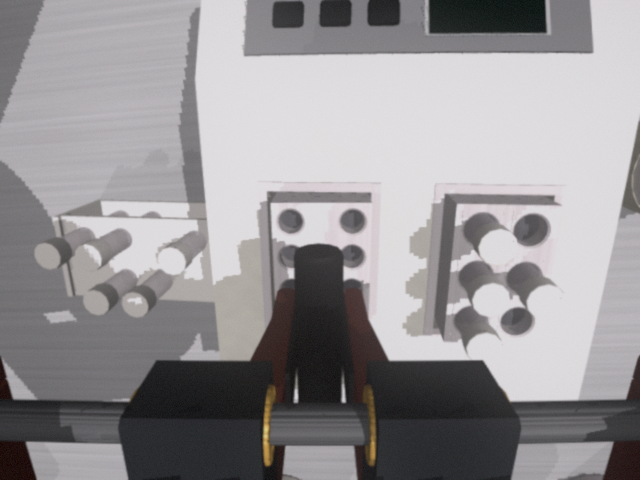

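Request:
{"api": "play_rows", "payload": {
  "plan": "1 0 0 -0.1 0 0 0; 1 0 0 -0.05 0 0 0; 1 0 0 0 0 0 0"
}}

```text
t: 4.72
ee_pos: [593.2, -10.0, 152.6]
orientation: [-0.109, -3.133, 0.141]
ft_force: [-1.2, -11.7, 2.3]
width: 17.1
```

Request:
{"api": "play_rows", "payload": {
  "plan": "1 0 0.07 0 0.5 0 0; 1 0 0.07 0 0.5 0 0; 1 0 -0.14 -0.02 -1 0 0; 1 0 -0.14 -0.02 -1 0 0; 1 0 -0.14 -0.02 -1 0 0; 1 0 -0.14 -0.02 -1 0 0; 1 0 -0.14 -0.02 -1 0 0; 1 0 -0.14 -0.02 -1 0 0"
}}

```text
t: 5.72
ee_pos: [592.9, -13.9, 153.9]
orientation: [0.11, 3.14, 0.004]
ft_force: [-0.2, 6.8, 0.1]
width: 17.2
```

Request:
{"api": "play_rows", "payload": {
  "plan": "1 0 -0.15 -0.02 -1 0 0; 1 0 -0.15 -0.02 -1 0 0; 1 0 -0.15 -0.02 -1 0 0; 1 0 -0.15 -0.02 -1 0 0; 1 0 -0.15 -0.02 -1 0 0; 1 0 -0.15 -0.02 -1 0 0"
}}

```text
t: 6.48
ee_pos: [592.5, -22.3, 155.2]
orientation: [0.109, 3.131, 0.17]
ft_force: [0.3, 8.3, 3.4]
width: 17.1
```

Request:
{"api": "play_rows", "payload": {
  "plan": "1 0 0.15 -0.02 1 0 0; 1 0 0.15 -0.02 1 0 0; 1 0 0.15 -0.03 1 0 0; 1 0 0.15 -0.03 1 0 0; 1 0 0.15 -0.03 1 0 0; 1 0 0.15 -0.03 1 0 0"
}}

```text
t: 7.22
ee_pos: [593.0, -16.6, 157.2]
orientation: [0.109, 3.139, -0.005]
ft_force: [-1.2, -8.9, 1.0]
width: 17.1
```

Request:
{"api": "play_rows", "payload": {
  "plan": "1 0 0.15 -0.03 1 0 0; 1 0 0.15 -0.03 1 0 0; 1 0 0.15 -0.03 1 0 0; 1 0 0.15 -0.03 1 0 0; 1 0 0.15 -0.03 1 0 0; 1 0 0.15 -0.03 1 0 0"
}}

```text
t: 7.98
ee_pos: [593.9, -7.6, 159.4]
orientation: [-0.109, -3.133, 0.169]
ft_force: [-1.6, -5.3, 7.2]
width: 17.2
```

Run:
```python
from h import *
im=snap('side','side3')
o=get_obs();print(o['t'],o['ee_pos'],o['ft_force'],o['moment'],o['width'])
for f in('side1','side3'):
    im=load(f);P=cloud(im);px=im['pixels'].astype(int)
    m=(abs(P[...,2]-92)<5)&(px.min(2)>110)&(P[...,0]>400)&(P[...,0]<900)&(abs(P[...,1])<250)
    n,l,s,c=cv2.connectedComponentsWithStats(m.astype(np.uint8));k=1+np.argmax(s[1:,4]);q=P[l==k]
    A=np.c_[q[:,:2]-[590,32],np.ones(len(q))];print(f,np.linalg.lstsq(A,q[:,2],rcond=None)[0],cv2.minAreaRect(q[:,:2].astype(np.float32)))
a=load('side1')['pixels'];b=load('side3')['pixels']
cv2.imwrite('pics/cmp.png',np.hstack([cv2.resize(x[150:330,180:360],(396,396))[:,:,::-1] for x in(a,b)]))
```

```text
8.025 [594.0417828   -6.81403582 159.48520127] [-3.2371025  -1.64715674  8.52444435] [-0.31433977  0.28790415  0.01679008] 17.254342629725098
side1 [ 5.54680152e-03 -7.55975471e-04  9.20233189e+01] ((585.73974609375, 32.151123046875), (225.39779663085938, 216.6704559326172), 86.5070571899414)
side3 [ 5.56750984e-03 -9.38795364e-04  9.20343959e+01] ((585.7674560546875, 32.738929748535156), (224.46920776367188, 217.5621795654297), 86.15074157714844)
```

View pics/cmp.png

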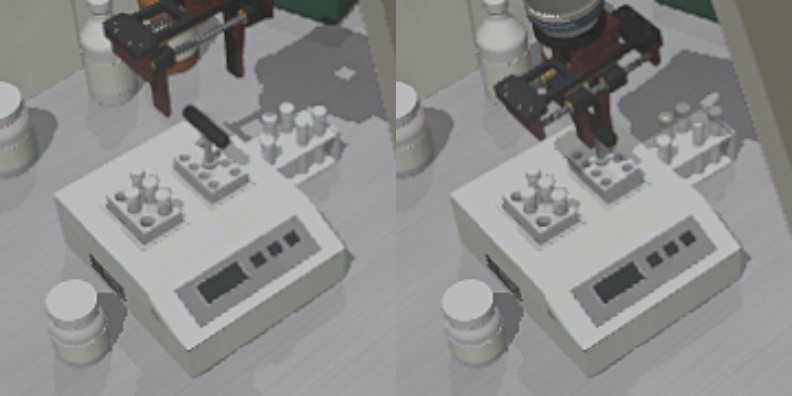

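The heater hasn't moved and the block is visibly higher in its well. I'll keep swinging.

Request:
{"api": "play_rows", "payload": {
  "plan": "1 0 -0.15 -0.04 -1 0 0; 1 0 -0.15 -0.04 -1 0 0; 1 0 -0.15 -0.04 -1 0 0; 1 0 -0.15 -0.03 -1 0 0; 1 0 -0.15 -0.03 -1 0 0; 1 0 -0.15 -0.03 -1 0 0"
}}

```text
t: 8.78
ee_pos: [593.6, -13.8, 161.9]
orientation: [0.11, 3.138, 0.003]
ft_force: [-0.8, 6.7, 6.6]
width: 17.1
```

Request:
{"api": "play_rows", "payload": {
  "plan": "1 0 -0.15 -0.04 -1 0 0; 1 0 -0.15 -0.04 -1 0 0; 1 0 -0.15 -0.04 -1 0 0; 1 0 -0.15 -0.04 -1 0 0; 1 0 -0.15 -0.04 -1 0 0; 1 0 -0.15 -0.04 -1 0 0"
}}

```text
t: 9.52
ee_pos: [591.8, -23.9, 162.4]
orientation: [0.11, 3.133, 0.166]
ft_force: [0.5, 2.3, -3.2]
width: 17.3
```

Request:
{"api": "play_rows", "payload": {
  "plan": "1 0 0.15 -0.02 1 0 0; 1 0 0.15 -0.02 1 0 0; 1 0 0.15 -0.02 1 0 0; 1 0 0.15 -0.02 1 0 0; 1 0 0.15 -0.02 1 0 0; 1 0 0.15 -0.02 1 0 0; 1 0 0 0 0 0 0"
}}

```text
t: 10.4
ee_pos: [592.9, -15.0, 164.8]
orientation: [-0.108, -3.14, 0.001]
ft_force: [-0.5, 1.3, -1.7]
width: 17.4
```

Request:
{"api": "play_rows", "payload": {
  "plan": "1 0 0 -0.1 0 0 0; 1 0 0 -0.1 0 0 0; 1 0 0 0 0 0 0"
}}

```text
t: 10.78
ee_pos: [592.8, -15.5, 166.8]
orientation: [-0.11, -3.14, 0.0]
ft_force: [0.5, 0.6, -3.8]
width: 17.2
```

Request:
{"api": "play_rows", "payload": {
  "plan": "1 0 0 -0.3 0 0 0; 1 0 0 -0.3 0 0 0; 1 0 0 -0.3 0 0 0; 1 0 0 -0.3 0 0 0; 1 0 0 0 0 0 0"
}}

```text
t: 11.4
ee_pos: [593.0, -15.2, 179.1]
orientation: [0.11, 3.139, 0.0]
ft_force: [-0.4, -0.4, -3.5]
width: 17.2
```

Request:
{"api": "play_rows", "payload": {
  "plan": "1 0 0 -0.4 0 0 0; 1 0 0 -0.4 0 0 0; 1 0 0 -0.4 0 0 0; 1 0 0 -0.4 0 0 0; 1 0 0 -0.4 0 0 0; 1 0 0 -0.4 0 0 0; 1 0 0 0 0 0 0; 1 0 0 0 0 0 0; 1 0 0 0 0 0 0; 1 0 0 0 0 0 0"
}}

```text
t: 12.65
ee_pos: [592.8, -15.2, 202.6]
orientation: [-0.11, -3.139, -0.0]
ft_force: [-0.5, 1.0, -4.1]
width: 17.4
```

Run:
```python
from h import *
s=snap('side','side4');c=snap('scene','scene4')
o=get_obs();print(o['t'],o['ee_pos'],o['ft_force'],o['width'],abs(o['qvel']).max())
for f in('side4',):
    im=load(f);P=cloud(im);px=im['pixels'].astype(int)
    m=(abs(P[...,2]-92)<5)&(px.min(2)>110)&(P[...,0]>400)&(P[...,0]<900)&(abs(P[...,1])<250)
    n,l,st,_=cv2.connectedComponentsWithStats(m.astype(np.uint8));k=1+np.argmax(st[1:,4]);q=P[l==k]
    A=np.c_[q[:,:2]-[590,32],np.ones(len(q))];print(f,np.linalg.lstsq(A,q[:,2],rcond=None)[0],cv2.minAreaRect(q[:,:2].astype(np.float32)))
for f in('side4','scene4'):
    P=cloud(load(f));d=(P[...,2]>150)&(P[...,2]<167)&(abs(P[...,0]-593)<50)&(abs(P[...,1]+15)<35)
    q=P[d];print(f,len(q),'block top z',np.percentile(q[:,2],[10,50,90]) if len(q) else '')
cv2.imwrite('pics/end.png',np.hstack([cv2.resize(s['pixels'][150:330,180:360],(396,396)),cv2.resize(c['pixels'][180:360,270:450],(396,396))])[:,:,::-1])
```

```text
12.75 [592.80599865 -15.23433675 202.6589007 ] [ 0.28479689 -0.15099518 -3.29669663] 17.51337297326989 0.0017673454605049957
side4 [ 5.24729959e-03 -6.71328433e-04  9.20533025e+01] ((585.9434814453125, 32.59881591796875), (223.7514190673828, 216.9197235107422), 86.63381958007812)
side4 481 block top z [153.35932196 160.57120811 163.7943709 ]
scene4 389 block top z [153.35195189 160.00139854 163.59490413]
```

View pics/end.png

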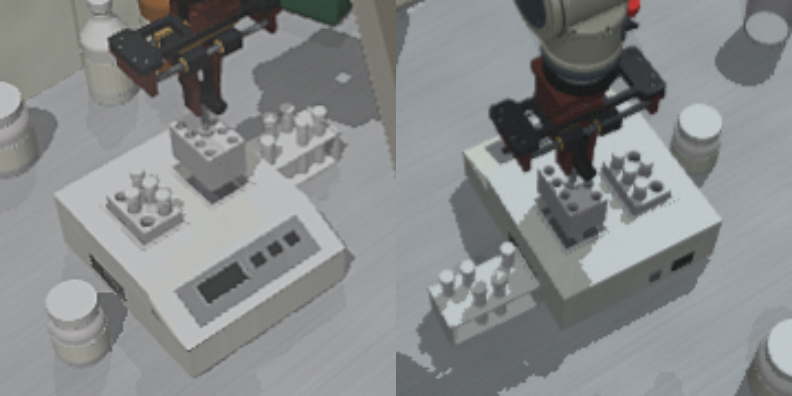

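The block hangs free above the right well, with the heater, other block, rack and jar unmoved. One numeric check of its uprightness before handing in.

Run:
```python
from h import *
for f in('side4','scene4'):
    im=load(f);P=cloud(im);px=im['pixels'].astype(int)
    d=(P[...,2]>154)&(P[...,2]<170)&(abs(P[...,0]-593)<45)&(abs(P[...,1]+15)<30)&(px.min(2)>100)
    q=P[d];A=np.c_[q[:,:2]-[593,-15],np.ones(len(q))]
    for i in range(8):
        c=np.linalg.lstsq(A,q[:,2],rcond=None)[0];r=q[:,2]-A@c;k=abs(r)<max(1.5,1.5*r.std());q=q[k];A=A[k]
    print(f,len(q),'slope deg',np.degrees(c[:2]),'z',c[2],'xy range',q.min(0),q.max(0))
```

```text
side4 166 slope deg [ 0.46747779 -1.79803162] z 161.8409707668823 xy range [551.42460077 -39.61917006 159.29650907] [632.59394758  14.34493506 163.56594069]
scene4 127 slope deg [-0.59127801 -1.05007419] z 161.01033498448018 xy range [552.60118646 -42.15267523 159.19043896] [630.6445482    7.9201579  162.67736822]
```

Upright to within 2°, with the underside at about 111 mm, which leaves roughly 20 mm of daylight. Handing in.

```bash
python3 -c "
from workcell import *
print(close_job()); o=get_obs(); print(o['t'],o['ee_pos'],o['width'],o['ft_force'])"
```

```text
the job is handed in; nothing more can be done
None
the job is handed in; nothing more can be done
```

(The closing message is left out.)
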